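Put the porcelain back on its matching setters

TASK

Three white porcelain pieces each stand on the wrong plaster setter: rearrange them so that each stands upright in the middle of the setter that has its own outline - the beaker on the round one, the square vase on the square one, the oblong vase on the oblong one - with the two vases' sides lined up with the setters' edges. The bench is gritty, so never set a piece on the bare bench: use the empty hexagonal cork mat as the free spot on the way. Set each piece down gently without dropping or tipping it, and leave the red sanding block, the saucer and the mug where they are.

Things in the scene. Friction and masses are not known exactly. Their poses are not given: they have to be found in the camera images.
- beaker: Round white porcelain beaker, open at the top, loose, about 180 g: outside diameter 58 mm (54 mm at the foot), 80 mm high, wall 5 mm; takes a grip from above across its outside. Origin at the centre of its underside, z up its axis. Starts on the square setter.
- square_vase: Square white porcelain vase, straight-sided and open at the top, loose, about 240 g: 50 x 50 mm outside, 95 mm high, wall 6 mm. Origin at the centre of its underside, z up, x and y square to its sides. Starts on the oblong setter, turned at random.
- oblong_vase: Oblong white porcelain vase, straight-sided and open at the top, loose, about 240 g: 80 mm long (its x) and 36 mm wide (its y), 85 mm high, wall 6 mm; take it across the 36 mm. Origin at the centre of its underside, z up. Starts on the round setter, turned at random.
- round_setter: Round off-white plaster setter, a flat slab fixed to the bench, 112 mm in diameter, 12 mm thick, flat top. Origin at the centre of its underside (on the bench), so its top is 12 mm above the origin. Place of the beaker.
- square_setter: Square off-white plaster setter, a flat slab fixed to the bench, 92 x 92 mm, 12 mm thick, flat top. Origin at the centre of its underside, x and y square to its edges. Place of the square vase.
- oblong_setter: Oblong off-white plaster setter, a flat slab fixed to the bench, 128 mm long (its x), 76 mm wide (its y), 12 mm thick, flat top. Origin at the centre of its underside. Place of the oblong vase.
- cork_mat: Hexagonal brown cork mat, fixed to the bench, 132 mm across its corners, 6 mm thick, flat top, empty at the start. Origin at the centre of its underside. The free spot.
- sanding_block: Red sanding block with a pale pad on top, loose, 85 (x) x 55 (y) x 32 mm high, 150 g. Origin at the centre of its underside. To be left where it is.
- saucer: Small white round saucer, loose, 110 mm in diameter, 18 mm high, 150 g. Origin at the centre of its underside. To be left where it is.
- mug: White mug, loose, 72 mm in diameter, 80 mm high, handle towards its own y, 300 g. Origin at the centre of its underside. To be left where it is.
Things that resemble listed ones, but are neither listed nor needed, are in the scene too. What is shaped like the oblong_vase but blue or pink is not meant. Leave any green look-alike of the round_setter alone.

How it is judged:
By the outcome, as a careful person would: the job done as asked, in the order asked, and still so for the second after the job is handed in, with the robot touching nothing.
It also fails if it takes over 120 s, if anything falls off the work surface, if the arm or the gripper's body presses on something with over 40 N, if the wrist force passes 120 N, or if a joint passes its speed limit or range.

ROBOT

A 6-joint arm with a two-finger parallel gripper is mounted at the origin on the work surface. World frame = base frame: x ahead of the robot, y to its left, z up, the work surface at z = 0. Lengths are in m, angles in rad, forces in N, time in s.
With the tool pointing down it reaches from about 0.3 to 0.775 m from the base axis. Payload 14.6 kg.
Tool frame: the origin (TCP) lies between the finger pads; the fingertips stand 14 mm ahead of it and the grasp point (between the pads) lies 5 mm behind it; z points along the fingers, y is the line along which they close (so a half turn about z gives the same grasp; the last joint's range is limited). The gripper opens to 94 mm and grips with 3 to 60 N. Pads are 16 mm wide; open, the fingers measure 119 mm over their backs; the gripper's body (75 mm by 177 mm) begins 78 mm behind the grasp point.
Start: joints at [1.179, 0.3, 1.521, -0, 1.321, -0.067], TCP at [0.176, 0.521, 0.219] pointing down, gripper open.
Joint ranges: [-3.03, 3.03], [-0.79, 2.21], [0.23, 2.52], [-1.04, 4.18], [0, 3.07], [-2.55, 2.55]. Speed limits (rad/s): [2.22, 2.22, 2.57, 3.14, 3.14, 3.14].

INTERFACE

Orientations are given as [roll, pitch, yaw] about the fixed x, y, z axes, in that order (R = Rz(yaw) Ry(pitch) Rx(roll)).
In Python, from station import ctrl gives the robot as it stands. The module is installed in compiled form; this text tells all that it offers.
- The arm moves only by the tool move_arm, never from a script. Its argument "targets" is a list of rows, each a list of 7 numbers: the opening, from -1 (shut) to 1 (fully open), then the shift along the tool's x, y, z in units of 50 mm (1.0 is 50 mm), then the turn, a rotation vector about the tool's x, y, z in rad. A call has 1 to 12 rows; each row is the pose to reach, as a shift and turn from the pose commanded when the call began, along the tool's axes at that moment; what a row does not reach only later rows make up. A row lasts 1/10 s, in which the tool goes at most 50 mm and 8.59 degrees, less where a joint would pass 70% of its speed; a pose out of reach is approached as far as the arm can. A call with a gripper value outside its range is refused whole. The fingers move at their own pace and stop on an object; "grip_force" is the grip in N (left out, the last holds). Time passes only in rows, so rows that repeat a pose let the fingers close. It gives the time, the measured TCP pose, the force, the opening and the grip force at its end, in the units of the state.
- ctrl.get_obs(): the state, without advancing time (a new reading comes with each control period).
- ctrl.camera(name): name is "side" or "top" or "wrist"; returns (picture, depth): 480x640x3 uint8, red, green, blue; 480x640 float32, m along the optical axis (not along the pixel's ray), 0 where there is no reading.
- ctrl.camera_params(name): a dict with "intrinsics" (3x3 intrinsics, pixels), "rvec" (rotation vector, rad) and "tvec" (3), from world to camera coordinates, as OpenCV has them; the wrist camera has in their place "T_tool_cam" (4x4, takes a point from camera to tool coordinates, whose origin is the TCP and whose axes are the flange's). Camera axes: x right, y down, z forward; pixel columns grow to the right and rows downward; lengths in m; the calibration is good to about 2 mm. A picture is of the moment at which its call begins: read the wrist's pose just before it. camera_params takes no time and is no camera call.
- ctrl.hand_in(): hands the job in; it is judged then, once.
Trained networks look in the newest picture that a camera, given by its name, has taken for a name from the list of things; names that differ only in an ending like _2 or _b are one class to them, and where a whole thing is asked for, a point or a joint stands for the part that bears it (a point fixed in the world has none). Each returns a list of dicts, best first, with "score" (0 to 1); they miss things now and then, are a little off and sometimes report something else, mostly with a low value. They report only what shows in the picture. A call takes as long as a camera call. They do not tell look-alikes from the thing itself.
- ctrl.cut_out(camera, target): "region" (480x640 bool, what is visible of it) and "point" ([column, row] in pixels, amid what is visible of it).
- ctrl.tip_of(camera, target): "point" ([column, row] in pixels: a listed point, or the origin of a listed thing).
The state is a dict: "time_s": time; "qpos": joint angles; "joint_vel": joint speeds; "tau": joint torques, N m; "ee_pos": TCP position; "eef_rot": TCP orientation; "force": force on the tool from outside, world axes, zero at the start; "moment": the same for the moment, N m; "grip_width": finger opening in m; "grip_force": force on a finger pad.
Only numpy, scipy, OpenCV 4.12 (cv2) and the standard library are available. Lean on these libraries where they do the work, as an engineer would, in place of code of your own. Each camera call takes 0.05 s, during which the arm holds its last target. There are 200 camera calls.

## Working session

There is one attempt and no reset: what is moved stays moved. The work goes in short steps, Python scripts to look and compute and a tool call to move; the robot and the scene stay as the last step left them, time stands still between calls to the robot, and variables do not carry over. Pictures are saved under pics/ and viewed, at most 14 in all, crops included, and the job is handed in when it is done.

Besides the shell and the picture viewer there is one more tool, called after "Call:" by a JSON object that holds its "op" and its "data", one argument or row to a line. move_arm: Moves the arm, as the interface text tells. Its arguments: {"type":"object","properties":{"targets":{"type":"array"},"grip_force":{"type":"number"}},"required":["targets"]}

```bash
mkdir -p pics
cat > h.py <<'E'
import numpy as np, cv2
from station import ctrl
from scipy.spatial.transform import Rotation as R
def shot(n,f=None):
    im,d=ctrl.camera(n)
    if f: cv2.imwrite(f'pics/{f}.png',im[:,:,::-1])
    return im,d
def cloud(n,d,obs=None):
    p=ctrl.camera_params(n);K=np.array(p['intrinsics'])
    v,u=np.mgrid[:480,:640]
    c=np.stack([(u-K[0,2])/K[0,0]*d,(v-K[1,2])/K[1,1]*d,d],-1)
    if n=='wrist':
        T=np.array(p['T_tool_cam']);c=c@T[:3,:3].T+T[:3,3]
        r=R.from_euler('xyz',obs['eef_rot']).as_matrix();return c@r.T+obs['ee_pos']
    r=cv2.Rodrigues(np.array(p['rvec'],float))[0];return (c-np.ravel(p['tvec']))@r
E
python3 - <<'E'
from h import *
o=ctrl.get_obs();print(o)
im,d=shot('top','top1');P=cloud('top',d)
print(ctrl.camera_params('top'))
np.save('P.npy',P)
for t in 'beaker square_vase oblong_vase round_setter square_setter oblong_setter cork_mat sanding_block saucer mug'.split():
    for r in ctrl.cut_out('top',t)[:3]:
        m=r['region']&(d>0);q=P[m];z=q[:,2]
        hi=q[z>np.percentile(z,90)-.006]
        w=cv2.minAreaRect(hi[:,:2].astype(np.float32)*1000)
        print(t,round(r['score'],2),np.round(r['point']),m.sum(),'zmax %.3f'%np.percentile(z,90),np.round(w[0]),np.round(w[1]),round(w[2],1))
E
```

```text
{'time_s': 0.0, 'qpos': array([ 1.17939366e+00,  3.00468087e-01,  1.52159881e+00, -1.94101552e-05,
        1.32076560e+00, -6.66073374e-02]), 'joint_vel': array([-0.0015934 ,  0.00055249,  0.00041911, -0.00107183,  0.00209195,
        0.00134037]), 'tau': array([-1.53609737e-03, -5.31808591e+01, -3.52742708e+01,  7.08619715e-02,
        2.43789976e-02, -5.28445878e-05]), 'ee_pos': array([0.17542062, 0.52098873, 0.2188805 ]), 'eef_rot': array([-3.14035431e+00, -6.37625658e-05,  2.81680210e+00]), 'force': array([ 0.12162072, -0.48453552,  0.18207939]), 'moment': array([-0.00848056, -0.01176165, -0.02940308]), 'grip_force': 0.0, 'grip_width': 0.09395575266108819}
{'intrinsics': array([[541.91837428,   0.        , 313.03667472],
       [  0.        , 541.91837428, 243.90150299],
       [  0.        ,   0.        ,   1.        ]]), 'rvec': array([ 2.16424576, -2.20924682,  0.06320431]), 'tvec': array([-0.05647003,  0.538237  ,  1.37623253])}
beaker 0.87 [274. 278.] 438 zmax 0.092 [447.  19.] [52. 55.] 42.9
square_vase 0.91 [197. 222.] 656 zmax 0.108 [601. 215.] [51. 51.] 11.8
oblong_vase 0.8 [397. 185.] 619 zmax 0.086 [ 679. -281.] [36. 80.] 69.1
oblong_vase 0.69 [336. 208.] 632 zmax 0.098 [ 619. -125.] [36. 80.] 23.8
oblong_vase 0.38 [289. 272.] 769 zmax 0.016 [449.  23.] [92. 92.] 36.4
round_setter 0.96 [333. 220.] 703 zmax 0.015 [ 621. -120.] [107. 100.] 30.3
round_setter 0.81 [463. 295.] 1539 zmax 0.015 [ 402. -456.] [109. 110.] 89.2
round_setter 0.76 [219. 316.] 1526 zmax 0.016 [354. 170.] [109. 110.] 43.9
square_setter 0.89 [286. 274.] 796 zmax 0.016 [449.  23.] [92. 92.] 36.4
oblong_setter 0.68 [215. 219.] 937 zmax 0.016 [602. 211.] [ 76. 127.] 73.5
cork_mat 0.68 [396. 287.] 1694 zmax 0.009 [ 419. -281.] [125. 114.] 81.3
sanding_block 0.87 [338. 295.] 713 zmax 0.034 [ 409. -127.] [78. 46.] 86.3
mug 0.89 [155. 293.] 1032 zmax 0.079 [430. 319.] [71. 70.] 39.0
```

View pics/top1.png

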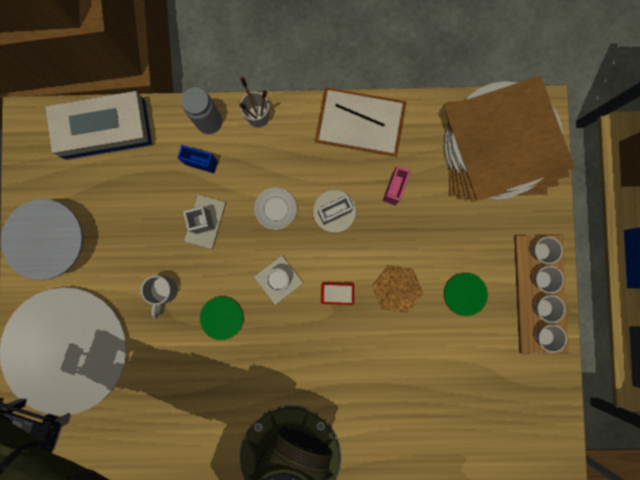

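```bash
cat >> h.py <<'E'
def go(x,y,z,yaw,base=None):
    "shift (50 mm units, tool axes) and turn about tool z from the present pose (base) to x,y,z (m), yaw deg, tool down"
    o=ctrl.get_obs();p,e=(o['ee_pos'],o['eef_rot']) if base is None else base
    r=R.from_euler('xyz',e);t=R.from_euler('xyz',[np.pi,0,np.radians(yaw)])
    s=r.inv().apply(np.array([x,y,z])-p)/.05;w=(r.inv()*t).as_rotvec()
    print('shift',np.round(s,3),'turn',np.round(w,4))
    return np.array([x,y,z]),np.array([np.pi,0,np.radians(yaw)])
E
python3 -c "
from h import *
go(.447,.019,.25,130)
print(ctrl.camera_params('wrist'))"
```

```text
shift [-8.351 -7.786 -0.611] turn [-1.000e-04  0.000e+00  5.478e-01]
{'intrinsics': array([[400.40768964,   0.        , 322.07913559],
       [  0.        , 400.40768964, 244.33436913],
       [  0.        ,   0.        ,   1.        ]]), 'T_tool_cam': array([[-6.47129392e-04, -9.68524387e-01, -2.48917845e-01,
         7.18380067e-02],
       [ 9.99999683e-01, -5.11531488e-04, -6.09431866e-04,
         1.05973029e-04],
       [ 4.62920309e-04, -2.48918161e-01,  9.68524411e-01,
        -1.65502410e-01],
       [ 0.00000000e+00,  0.00000000e+00,  0.00000000e+00,
         1.00000000e+00]])}
```

Call:
{"op": "move_arm", "data": {
  "targets": [
    [1,-4.2,-3.9,-0.6,0,0,0.27],
    [1,-8.35,-7.8,-0.6,0,0,0.55],
    [1,-8.35,-7.8,-0.6,0,0,0.55],
    [1,-8.35,-7.8,-0.6,0,0,0.55],
    [1,-8.35,-7.8,-0.6,0,0,0.55],
    [1,-8.35,-7.8,-0.6,0,0,0.55],
    [1,-8.35,-7.8,-0.6,0,0,0.55],
    [1,-8.35,-7.8,-0.6,0,0,0.55],
    [1,-8.35,-7.8,-0.6,0,0,0.55],
    [1,-8.35,-7.8,-0.6,0,0,0.55],
    [1,-8.35,-7.8,-0.6,0,0,0.55],
    [1,-8.35,-7.8,-0.6,0,0,0.55]
  ]
}}

```text
time_s: 1.75
ee_pos: [0.4478, 0.0152, 0.2496]
eef_rot: [3.141, 0.001, 2.264]
force: [0.1, 0.5, 0.2]
grip_width: 0.0938
grip_force: 0.0
```

```bash
cat >> h.py <<'E'
def rects(n,P,regions_z,xy,rad):
    "min-area rects of cloud points near xy (m) in z bands"
    for a,b in regions_z:
        m=(P[...,2]>a)&(P[...,2]<b)&(np.hypot(P[...,0]-xy[0],P[...,1]-xy[1])<rad)
        q=P[m];
        if len(q)<30: print('few',a);continue
        w=cv2.minAreaRect(q[:,:2].astype(np.float32)*1000)
        print((a,b),len(q),'z %.4f'%np.median(q[:,2]),np.round(w[0],1),np.round(w[1],1),round(w[2],1))
E
python3 - <<'E'
from h import *
o=ctrl.get_obs();print(o['time_s'],o['ee_pos'],o['eef_rot'])
im,d=shot('wrist','w1');P=cloud('wrist',d,o)
rects('wrist',P,[(.085,.1),(.007,.02)],(.447,.019),.08)
go(.447,.019,.08,130)
E
```

```text
1.75 [0.44782057 0.01522614 0.24964132] [3.14145360e+00 5.90249099e-04 2.26411491e+00]
(0.085, 0.1) 1323 z 0.0920 [448.3  19.7] [56.4 57.2] 41.4
(0.007, 0.02) 4171 z 0.0122 [449.3  22.7] [92.3 92.2] 36.5
shift [0.094 0.039 3.391] turn [-0.0002  0.0008 -0.0054]
```

View pics/w1.png

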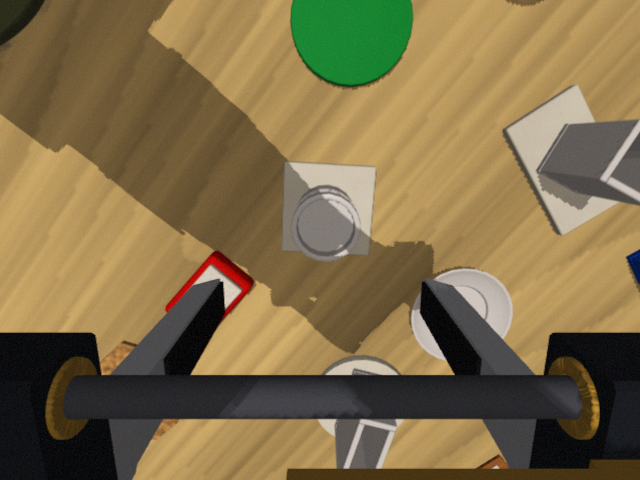

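Run:
```python
from h import *
print(ctrl.get_obs()['ee_pos'])
go(.4483,.0197,.067,130)
```

```text
[0.44845405 0.01427765 0.24954143]
shift [0.088 0.067 3.651] turn [-0.0002  0.0008 -0.0054]
```

Call:
{"op": "move_arm", "data": {
  "targets": [
    [1,0.09,0.07,0.6,0,0,0],
    [1,0.09,0.07,1.4,0,0,0],
    [1,0.09,0.07,2.0,0,0,0],
    [1,0.09,0.07,2.4,0,0,0],
    [1,0.09,0.07,2.4,0,0,0]
  ]
}}

```text
time_s: 2.3
ee_pos: [0.4453, 0.0243, 0.1274]
eef_rot: [-3.138, -0.003, 2.267]
force: [-0.3, -0.8, 0.7]
grip_width: 0.0942
grip_force: 0.0
```

Run:
```python
from h import *
print(ctrl.get_obs()['ee_pos'])
go(.4483,.0197,.067,130)
```

```text
[0.44525334 0.02431905 0.12741326]
shift [-0.113 -0.009  1.208] turn [-0.0031 -0.0028 -0.002 ]
```

Call:
{"op": "move_arm", "data": {
  "targets": [
    [1,-0.05,0,0.3,0,0,0],
    [1,-0.05,0,0.3,0,0,0],
    [1,-0.05,0,0.3,0,0,0],
    [1,-0.05,0,0.3,0,0,0]
  ]
}}

```text
time_s: 2.7
ee_pos: [0.4486, 0.0222, 0.1156]
eef_rot: [3.14, 0.001, 2.267]
force: [-0.7, 0.6, -0.1]
grip_width: 0.0943
grip_force: 0.0
```

Call:
{"op": "move_arm", "data": {
  "targets": [
    [1,0,0,0,0,0,0],
    [1,0,0,0,0,0,0]
  ]
}}

```text
time_s: 2.9
ee_pos: [0.4483, 0.0222, 0.1149]
eef_rot: [3.141, 0.001, 2.267]
force: [1.8, 0.5, 0.3]
grip_width: 0.0943
grip_force: 0.0
```

Run:
```python
from h import *
for i in range(3):
    o=ctrl.get_obs();print(o['ee_pos'],o['eef_rot'],o['time_s'])
go(.4483,.0197,.067,130)
```

```text
[0.44828563 0.02219811 0.11494214] [3.14107176e+00 5.10874059e-04 2.26686035e+00] 2.9
[0.44828563 0.02219811 0.11494214] [3.14107176e+00 5.10874059e-04 2.26686035e+00] 2.9
[0.44828563 0.02219811 0.11494214] [3.14107176e+00 5.10874059e-04 2.26686035e+00] 2.9
shift [-0.038 -0.032  0.959] turn [ 0.0005  0.0005 -0.0021]
```

Call:
{"op": "move_arm", "data": {
  "targets": [
    [1,-0.04,-0.03,0.4,0,0,0],
    [1,-0.04,-0.03,0.8,0,0,0],
    [1,-0.04,-0.03,0.96,0,0,0],
    [1,-0.04,-0.03,0.96,0,0,0],
    [1,-0.04,-0.03,0.96,0,0,0],
    [1,-0.04,-0.03,0.96,0,0,0]
  ]
}}

```text
time_s: 3.5
ee_pos: [0.4487, 0.0197, 0.0673]
eef_rot: [3.141, 0.001, 2.267]
force: [0.1, -0.5, 0.6]
grip_width: 0.0941
grip_force: 0.0
```

Call:
{"op": "move_arm", "data": {
  "targets": [
    [-0.2,0,0,0,0,0,0],
    [-0.2,0,0,0,0,0,0],
    [-0.2,0,0,0,0,0,0],
    [-0.2,0,0,0,0,0,0],
    [-0.2,0,0,0,0,0,0],
    [-0.2,0,0,0,0,0,0],
    [-0.2,0,0,0,0,0,0],
    [-0.2,0,0,0,0,0,0]
  ],
  "grip_force": 15
}}

```text
time_s: 4.3
ee_pos: [0.4483, 0.0197, 0.0665]
eef_rot: [-3.142, -0.0, 2.267]
force: [-0.3, -1.5, 0.5]
grip_width: 0.0579
grip_force: 15.0
```

Call:
{"op": "move_arm", "data": {
  "targets": [
    [-0.2,0,0,-0.2,0,0,0],
    [-0.2,0,0,-0.6,0,0,0],
    [-0.2,0,0,-1.0,0,0,0],
    [-0.2,-0.2,-0.2,-1.3,0,0,0],
    [-0.2,-0.6,-0.6,-1.5,0,0,0],
    [-0.2,-1.1,-1.1,-1.5,0,0,0],
    [-0.2,-1.7,-1.7,-1.5,0,0,0],
    [-0.2,-2.3,-2.3,-1.5,0,0,0],
    [-0.2,-2.9,-2.9,-1.5,0,0,0],
    [-0.2,-3.5,-3.5,-1.5,0,0,0],
    [-0.2,-3.9,-3.95,-1.5,0,0,0],
    [-0.2,-4.15,-4.2,-1.5,0,0,0]
  ]
}}

```text
time_s: 5.5
ee_pos: [0.4195, -0.2763, 0.142]
eef_rot: [-3.141, 0.0, 2.265]
force: [0.4, 0.0, -1.2]
grip_width: 0.0581
grip_force: 15.0
```

Call:
{"op": "move_arm", "data": {
  "targets": [
    [-0.2,-0.1,-0.1,0,0,0,0],
    [-0.2,-0.1,-0.1,0.3,0,0,0],
    [-0.2,-0.1,-0.1,0.7,0,0,0],
    [-0.2,-0.1,-0.1,1.0,0,0,0],
    [-0.2,-0.1,-0.1,1.1,0,0,0],
    [-0.2,-0.1,-0.1,1.1,0,0,0],
    [-0.2,-0.1,-0.1,1.1,0,0,0],
    [-0.2,-0.1,-0.1,1.1,0,0,0]
  ]
}}

```text
time_s: 6.3
ee_pos: [0.4199, -0.2814, 0.0873]
eef_rot: [3.141, 0.001, 2.267]
force: [0.2, -0.0, -0.8]
grip_width: 0.058
grip_force: 15.0
```

Run:
```python
from h import *
o=ctrl.get_obs();print(o['ee_pos'],o['grip_force'])
im,d=shot('side','s1')
go(.420,-.280,.0605,130)
```

```text
[ 0.41988596 -0.28135663  0.08733065] 14.998809343669564
shift [0.019 0.02  0.534] turn [ 0.0003  0.0012 -0.002 ]
```

View pics/s1.png

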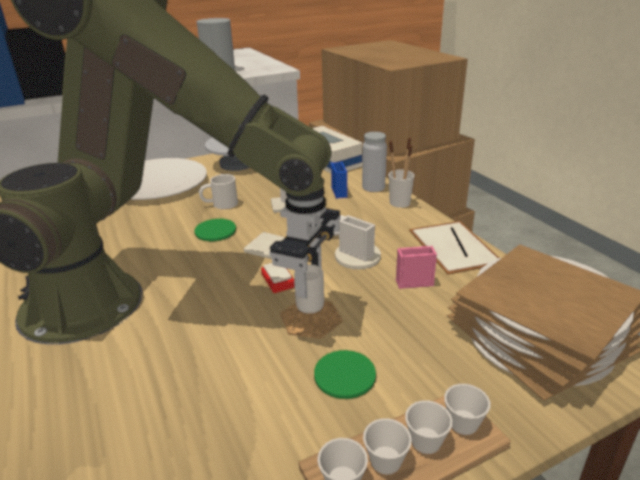

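The side view shows the beaker upright in the gripper at (310,290), just above the cork mat at (310,318).

Call:
{"op": "move_arm", "data": {
  "targets": [
    [-0.2,0,0,0.25,0,0,0],
    [-0.2,0,0,0.45,0,0,0],
    [-0.2,0,0,0.5,0,0,0],
    [-0.2,0,0,0.52,0,0,0],
    [-0.2,0,0,0.54,0,0,0],
    [-0.2,0,0,0.54,0,0,0],
    [-0.2,0,0,0.54,0,0,0]
  ]
}}

```text
time_s: 7.05
ee_pos: [0.4194, -0.2813, 0.0601]
eef_rot: [-3.141, -0.0, 2.267]
force: [-7.4, 3.9, 17.4]
grip_width: 0.0575
grip_force: 15.0
```

Call:
{"op": "move_arm", "data": {
  "targets": [
    [-0.2,0,0,-0.02,0,0,0],
    [-0.2,0,0,-0.02,0,0,0],
    [1,0,0,-0.02,0,0,0],
    [1,0,0,-0.02,0,0,0],
    [1,0,0,-0.02,0,0,0],
    [1,0,0,-0.02,0,0,0],
    [1,0,0,-0.4,0,0,0],
    [1,0,0,-1.0,0,0,0],
    [1,0,0,-2.0,0,0,0],
    [1,0,0,-3.0,0,0,0],
    [1,0,0,-3.8,0,0,0],
    [1,0,0,-3.8,0,0,0]
  ]
}}

```text
time_s: 8.25
ee_pos: [0.4208, -0.2822, 0.2549]
eef_rot: [3.14, 0.009, 2.267]
force: [0.9, -1.1, -0.3]
grip_width: 0.094
grip_force: 0.0
```

Run:
```python
from h import *
go(.60,.214,.25,101.8)
```

```text
shift [5.317 9.114 0.068] turn [0.0039 0.0081 0.4901]
```

Call:
{"op": "move_arm", "data": {
  "targets": [
    [1,0.5,0.9,0.07,0,0,0.05],
    [1,5.3,9.1,0.07,0,0,0.49],
    [1,5.3,9.1,0.07,0,0,0.49],
    [1,5.3,9.1,0.07,0,0,0.49],
    [1,5.3,9.1,0.07,0,0,0.49],
    [1,5.3,9.1,0.07,0,0,0.49],
    [1,5.3,9.1,0.07,0,0,0.49],
    [1,5.3,9.1,0.07,0,0,0.49],
    [1,5.3,9.1,0.07,0,0,0.49],
    [1,5.3,9.1,0.07,0,0,0.49],
    [1,5.3,9.1,0.07,0,0,0.49],
    [1,5.3,9.1,0.07,0,0,0.49]
  ]
}}

```text
time_s: 9.45
ee_pos: [0.5988, 0.2183, 0.2434]
eef_rot: [-3.139, -0.0, 1.781]
force: [-0.2, 0.3, -0.9]
grip_width: 0.0939
grip_force: 0.0
```

Call:
{"op": "move_arm", "data": {
  "targets": [
    [1,0,0,0,0,0,0],
    [1,0,0,0,0,0,0],
    [1,0,0,0,0,0,0],
    [1,0,0,0,0,0,0]
  ]
}}

```text
time_s: 9.85
ee_pos: [0.5988, 0.2129, 0.2463]
eef_rot: [3.141, 0.0, 1.776]
force: [0.1, 0.5, 0.2]
grip_width: 0.094
grip_force: 0.0
```

Run:
```python
from h import *
o=ctrl.get_obs();print(o['ee_pos'])
im,d=shot('wrist','w2');P=cloud('wrist',d,o)
rects('wrist',P,[(.1,.12),(.007,.02)],(.601,.215),.085)
go(.601,.215,.082,101.8)
```

```text
[0.59882995 0.21288811 0.24629916]
(0.1, 0.12) 1848 z 0.1070 [600.8 214.5] [49.6 50.5] 12.8
(0.007, 0.02) 6024 z 0.0125 [603.6 211. ] [ 76.1 128.3] 73.2
shift [0.029 0.049 3.285] turn [ 0.0004 -0.     -0.001 ]
```

View pics/w2.png

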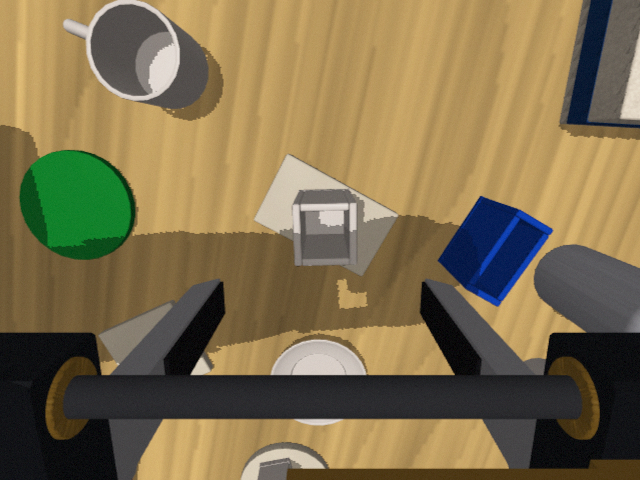

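The picture shows the square vase at (325,228) on the oblong setter (325,215), with the blue look-alike clear of the fingers.

Call:
{"op": "move_arm", "data": {
  "targets": [
    [1,0.02,0.045,0.5,0,0,-0.01],
    [1,0.02,0.045,1.2,0,0,-0.01],
    [1,0.02,0.045,2.0,0,0,-0.01],
    [1,0.02,0.045,2.6,0,0,-0.01],
    [1,0.02,0.045,3.1,0,0,-0.01],
    [1,0.02,0.045,3.28,0,0,-0.01],
    [1,0.02,0.045,3.28,0,0,-0.01],
    [1,0.02,0.045,3.28,0,0,-0.01],
    [1,0.02,0.045,3.28,0,0,-0.01]
  ]
}}

```text
time_s: 10.8
ee_pos: [0.6015, 0.2154, 0.0837]
eef_rot: [3.139, -0.0, 1.787]
force: [-0.8, 0.7, 0.0]
grip_width: 0.0942
grip_force: 0.0
```

Call:
{"op": "move_arm", "data": {
  "targets": [
    [-0.2,0,0,0,0,0,0],
    [-0.2,0,0,0,0,0,0],
    [-0.2,0,0,0,0,0,0],
    [-0.2,0,0,0,0,0,0],
    [-0.2,0,0,0,0,0,0],
    [-0.2,0,0,0,0,0,0],
    [-0.2,0,0,0,0,0,0],
    [-0.2,0,0,0,0,0,0],
    [-0.2,0,0,0,0,0,0]
  ],
  "grip_force": 18
}}

```text
time_s: 11.7
ee_pos: [0.6007, 0.2153, 0.0819]
eef_rot: [-3.141, -0.0, 1.787]
force: [-0.6, 0.5, 0.0]
grip_width: 0.0503
grip_force: 18.0
```

Run:
```python
from h import *
o=ctrl.get_obs();print(o['ee_pos'],o['eef_rot'])
go(.4493,.0227,.15,126.5)
```

```text
[0.60074573 0.21530445 0.08191233] [-3.14146925e+00 -3.99603211e-06  1.78680478e+00]
shift [-3.113 -3.784 -1.361] turn [-1.00e-04 -0.00e+00 -4.21e-01]
```

Call:
{"op": "move_arm", "data": {
  "targets": [
    [-0.2,0,0,-0.2,0,0,0],
    [-0.2,0,0,-0.6,0,0,0],
    [-0.2,0,0,-1.0,0,0,0],
    [-0.2,-0.1,-0.15,-1.3,0,0,0],
    [-0.2,-0.4,-0.5,-1.36,0,0,-0.05],
    [-0.2,-0.8,-1.0,-1.36,0,0,-0.1],
    [-0.2,-1.3,-1.6,-1.36,0,0,-0.17],
    [-0.2,-1.8,-2.2,-1.36,0,0,-0.24],
    [-0.2,-2.3,-2.8,-1.36,0,0,-0.3],
    [-0.2,-2.7,-3.3,-1.36,0,0,-0.36],
    [-0.2,-2.95,-3.6,-1.36,0,0,-0.4],
    [-0.2,-3.1,-3.77,-1.36,0,0,-0.42]
  ]
}}

```text
time_s: 12.9
ee_pos: [0.4491, 0.0224, 0.1507]
eef_rot: [3.141, 0.001, 2.207]
force: [-0.8, -0.5, -0.9]
grip_width: 0.05
grip_force: 18.0
```

Call:
{"op": "move_arm", "data": {
  "targets": [
    [-0.2,0,0,0,0,0,0],
    [-0.2,0,0,0.2,0,0,0],
    [-0.2,0,0,0.5,0,0,0],
    [-0.2,0,0,0.8,0,0,0],
    [-0.2,0,0,0.9,0,0,0],
    [-0.2,0,0,0.9,0,0,0],
    [-0.2,0,0,0.9,0,0,0],
    [-0.2,0,0,0.9,0,0,0]
  ]
}}

```text
time_s: 13.7
ee_pos: [0.4503, 0.0236, 0.1055]
eef_rot: [3.141, 0.001, 2.207]
force: [0.2, -0.7, -2.5]
grip_width: 0.05
grip_force: 18.0
```

Run:
```python
from h import *
o=ctrl.get_obs();print(o['ee_pos'],o['eef_rot'])
go(.4493,.0227,.0821,126.5)
im,d=shot('wrist','w3')
```

```text
[0.45027004 0.02360027 0.10549284] [3.14082337e+00 5.85257281e-04 2.20686245e+00]
shift [-0.003 -0.027  0.468] turn [ 0.0008  0.0006 -0.001 ]
```

View pics/w3.png

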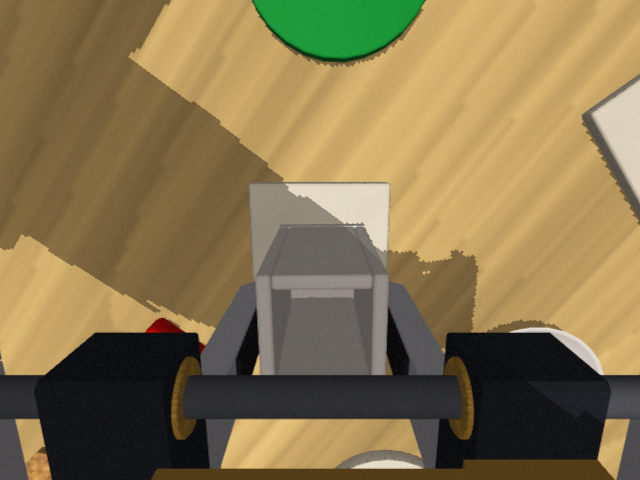

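The vase hangs over the square setter, its sides parallel to the setter's edges (setter columns 250–389, vase foot about 277–365), well centred.

Call:
{"op": "move_arm", "data": {
  "targets": [
    [-0.2,0,-0.03,0.2,0,0,0],
    [-0.2,0,-0.03,0.38,0,0,0],
    [-0.2,0,-0.03,0.43,0,0,0],
    [-0.2,0,-0.03,0.45,0,0,0],
    [-0.2,0,-0.03,0.46,0,0,0],
    [-0.2,0,-0.03,0.465,0,0,0],
    [-0.2,0,-0.03,0.465,0,0,0],
    [-0.2,0,-0.03,0.465,0,0,0]
  ]
}}

```text
time_s: 14.55
ee_pos: [0.4488, 0.0226, 0.0819]
eef_rot: [3.141, 0.0, 2.207]
force: [0.1, -0.4, -1.5]
grip_width: 0.05
grip_force: 18.0
```

Call:
{"op": "move_arm", "data": {
  "targets": [
    [-0.2,0,0,0.005,0,0,0],
    [-0.2,0,0,0.01,0,0,0],
    [-0.2,0,0,0.01,0,0,0],
    [-0.2,0,0,0.01,0,0,0]
  ]
}}

```text
time_s: 14.95
ee_pos: [0.4488, 0.0226, 0.0818]
eef_rot: [3.141, 0.0, 2.207]
force: [-4.6, -0.2, 7.9]
grip_width: 0.0501
grip_force: 18.0
```

Contact. Release, rise.

Call:
{"op": "move_arm", "data": {
  "targets": [
    [-0.2,0,0,0,0,0,0],
    [1,0,0,0,0,0,0],
    [1,0,0,0,0,0,0],
    [1,0,0,0,0,0,0],
    [1,0,0,0,0,0,0],
    [1,0,0,0,0,0,0],
    [1,0,0,-0.4,0,0,0],
    [1,0,0,-1.0,0,0,0],
    [1,0,0,-2.0,0,0,0],
    [1,0,0,-3.0,0,0,0],
    [1,0,0,-3.4,0,0,0],
    [1,0,0,-3.4,0,0,0]
  ]
}}

```text
time_s: 16.15
ee_pos: [0.4496, 0.0226, 0.2541]
eef_rot: [3.137, 0.003, 2.207]
force: [-0.2, -0.4, -0.2]
grip_width: 0.0939
grip_force: 0.0
```

Run:
```python
from h import *
o=ctrl.get_obs();im,d=shot('wrist');P=cloud('wrist',d,o)
rects('wrist',P,[(.1,.12),(.007,.02)],(.4493,.0227),.08)
for y in (113.8,-66.2): go(.62,-.125,.25,y)
```

```text
(0.1, 0.12) 1786 z 0.1070 [449.2  22.1] [50.2 50.3] 36.6
(0.007, 0.02) 4671 z 0.0125 [448.9  23. ] [92.2 91.1] 36.5
shift [-4.407  0.999  0.044] turn [0.0017 0.0011 0.2206]
shift [-4.407  0.999  0.044] turn [-1.600e-03  2.500e-03 -2.921e+00]
```

Call:
{"op": "move_arm", "data": {
  "targets": [
    [1,-0.5,0.1,0,0,0,0.02],
    [1,-1.4,0.3,0,0,0,0.07],
    [1,-2.4,0.55,0,0,0,0.12],
    [1,-3.4,0.8,0,0,0,0.17],
    [1,-4.4,1.0,0,0,0,0.22],
    [1,-4.4,1.0,0,0,0,0.22],
    [1,-4.4,1.0,0,0,0,0.22],
    [1,-4.4,1.0,0,0,0,0.22],
    [1,-4.4,1.0,0,0,0,0.22],
    [1,-4.4,1.0,0,0,0,0.22]
  ]
}}

```text
time_s: 17.2
ee_pos: [0.6192, -0.1239, 0.2519]
eef_rot: [3.141, 0.001, 1.988]
force: [0.6, -0.8, 1.1]
grip_width: 0.0939
grip_force: 0.0
```

Run:
```python
from h import *
o=ctrl.get_obs();print(o['ee_pos'],o['eef_rot'])
im,d=shot('wrist','w4');P=cloud('wrist',d,o)
rects('wrist',P,[(.09,.105),(.007,.0175)],(.62,-.122),.062)
m=(P[...,2]>.007)&(P[...,2]<.0165)&(np.hypot(P[...,0]-.62,P[...,1]+.122)<.062)
q=(P[m][:,:2]*1000).astype(np.float32);print(cv2.minEnclosingCircle(q))
go(.62,-.125,.072,113.8)
```

```text
[ 0.61919372 -0.12391463  0.25186081] [3.14088780e+00 5.31598650e-04 1.98783283e+00]
(0.09, 0.105) 1872 z 0.0970 [ 619.8 -125.3] [35.9 79.5] 23.9
(0.007, 0.0175) 5340 z 0.0123 [ 622.7 -122.8] [111.6 105. ] 20.7
((623.728271484375, -125.78414154052734), 55.868629455566406)
shift [-2.200e-02  3.000e-03  3.597e+00] turn [0.0007 0.0006 0.0016]
```

View pics/w4.png

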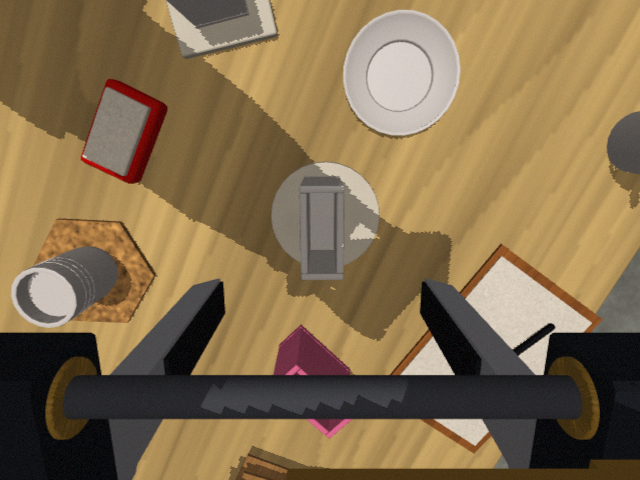

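The oblong vase stands at (322,230) on the round setter (325,213), with its long side along the tool's x and the fingers clear on both sides. The beaker is upright on the mat (60,285).

Call:
{"op": "move_arm", "data": {
  "targets": [
    [1,-0.03,0,0.5,0,0,0],
    [1,-0.03,0,1.2,0,0,0],
    [1,-0.03,0,2.0,0,0,0],
    [1,-0.03,0,2.8,0,0,0],
    [1,-0.03,0,3.4,0,0,0],
    [1,-0.03,0,3.6,0,0,0],
    [1,-0.03,0,3.6,0,0,0],
    [1,-0.03,0,3.6,0,0,0],
    [1,-0.03,0,3.6,0,0,0]
  ]
}}

```text
time_s: 18.15
ee_pos: [0.621, -0.1262, 0.0733]
eef_rot: [3.139, 0.002, 1.987]
force: [0.1, -0.3, 0.5]
grip_width: 0.0938
grip_force: 0.0
```

Call:
{"op": "move_arm", "data": {
  "targets": [
    [-0.5,0,0,0,0,0,0],
    [-0.5,0,0,0,0,0,0],
    [-0.5,0,0,0,0,0,0],
    [-0.5,0,0,0,0,0,0],
    [-0.5,0,0,0,0,0,0],
    [-0.5,0,0,0,0,0,0],
    [-0.5,0,0,0,0,0,0],
    [-0.5,0,0,0,0,0,0],
    [-0.5,0,0,0,0,0,0],
    [-0.5,0,0,0,0,0,0]
  ]
}}

```text
time_s: 19.15
ee_pos: [0.6201, -0.1261, 0.0712]
eef_rot: [-3.141, -0.0, 1.987]
force: [0.3, 0.1, -0.3]
grip_width: 0.0361
grip_force: 18.0
```

Run:
```python
from h import *
o=ctrl.get_obs();print(o['ee_pos'],o['eef_rot'])
go(.6036,.211,.15,163.2)
```

```text
[ 0.62014305 -0.12608033  0.0711702 ] [-3.14149609e+00 -4.09338105e-05  1.98678685e+00]
shift [ 6.3    2.421 -1.577] turn [-1.000e-04 -1.000e-04 -8.616e-01]
```

Call:
{"op": "move_arm", "data": {
  "targets": [
    [-0.5,0,0,-0.2,0,0,0],
    [-0.5,0,0,-0.6,0,0,0],
    [-0.5,0,0,-1.0,0,0,0],
    [-0.5,0.2,0.08,-1.4,0,0,0],
    [-0.5,0.6,0.25,-1.58,0,0,-0.05],
    [-0.5,1.1,0.45,-1.58,0,0,-0.12],
    [-0.5,1.7,0.65,-1.58,0,0,-0.2],
    [-0.5,2.3,0.9,-1.58,0,0,-0.28],
    [-0.5,2.9,1.1,-1.58,0,0,-0.36],
    [-0.5,3.5,1.35,-1.58,0,0,-0.44],
    [-0.5,4.1,1.6,-1.58,0,0,-0.52],
    [-0.5,4.7,1.8,-1.58,0,0,-0.6]
  ]
}}

```text
time_s: 20.35
ee_pos: [0.6074, 0.1266, 0.1508]
eef_rot: [3.141, 0.0, 2.59]
force: [0.5, -0.8, -2.2]
grip_width: 0.0361
grip_force: 18.0
```

Run:
```python
from h import *
o=ctrl.get_obs();print(o['ee_pos'],o['eef_rot'],o['grip_width'])
go(.6036,.211,.15,163.2)
```

```text
[0.60740702 0.12662195 0.15084278] [3.14138936e+00 2.58478982e-04 2.59013609e+00] 0.036108894738965495
shift [0.949 1.398 0.017] turn [ 2.000e-04  3.000e-04 -2.582e-01]
```

Call:
{"op": "move_arm", "data": {
  "targets": [
    [-0.5,0.3,0.45,0,0,0,-0.08],
    [-0.5,0.6,0.9,0,0,0,-0.16],
    [-0.5,0.85,1.25,0,0,0,-0.23],
    [-0.5,0.95,1.4,0,0,0,-0.26],
    [-0.5,0.95,1.4,0.2,0,0,-0.26],
    [-0.5,0.95,1.4,0.6,0,0,-0.26],
    [-0.5,0.95,1.4,0.95,0,0,-0.26],
    [-0.5,0.95,1.4,1.1,0,0,-0.26],
    [-0.5,0.95,1.4,1.1,0,0,-0.26],
    [-0.5,0.95,1.4,1.1,0,0,-0.26],
    [-0.5,0.95,1.4,1.1,0,0,-0.26]
  ]
}}

```text
time_s: 21.45
ee_pos: [0.6045, 0.2096, 0.0962]
eef_rot: [3.141, 0.001, 2.846]
force: [-0.0, -0.0, -2.5]
grip_width: 0.036
grip_force: 18.0
```

Run:
```python
from h import *
o=ctrl.get_obs();print(o['ee_pos'],o['eef_rot'],o['grip_width'])
go(.6036,.211,.0714,163.2)
im,d=shot('wrist','w5')
```

```text
[0.60452395 0.20961955 0.09619973] [3.14084295e+00 1.27553632e-03 2.84625247e+00] 0.035955734615643345
shift [0.026 0.021 0.496] turn [ 0.0007  0.0013 -0.0021]
```

View pics/w5.png

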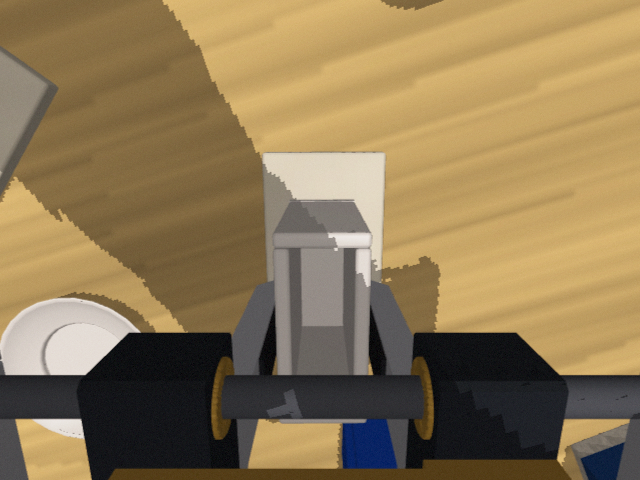

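The oblong vase hangs over the oblong setter with its edges parallel; setter columns 263–385 and vase foot about 292–358 share the centre.

Call:
{"op": "move_arm", "data": {
  "targets": [
    [-0.5,0.01,0.02,0.2,0,0,0],
    [-0.5,0.01,0.02,0.38,0,0,0],
    [-0.5,0.01,0.02,0.45,0,0,0],
    [-0.5,0.01,0.02,0.47,0,0,0],
    [-0.5,0.01,0.02,0.48,0,0,0],
    [-0.5,0.01,0.02,0.485,0,0,0],
    [-0.5,0.01,0.02,0.485,0,0,0],
    [-0.5,0.01,0.02,0.485,0,0,0]
  ]
}}

```text
time_s: 22.3
ee_pos: [0.6039, 0.2109, 0.071]
eef_rot: [3.141, 0.0, 2.847]
force: [-1.1, -0.1, -1.8]
grip_width: 0.0356
grip_force: 18.0
```

Call:
{"op": "move_arm", "data": {
  "targets": [
    [-0.5,0,0,0.005,0,0,0],
    [-0.5,0,0,0.01,0,0,0],
    [-0.5,0,0,0.01,0,0,0],
    [-0.5,0,0,0.01,0,0,0]
  ]
}}

```text
time_s: 22.7
ee_pos: [0.604, 0.2109, 0.071]
eef_rot: [3.141, 0.0, 2.847]
force: [-2.7, -1.7, 4.7]
grip_width: 0.036
grip_force: 18.0
```

Call:
{"op": "move_arm", "data": {
  "targets": [
    [-0.5,0,0,0,0,0,0],
    [1,0,0,0,0,0,0],
    [1,0,0,0,0,0,0],
    [1,0,0,0,0,0,0],
    [1,0,0,0,0,0,0],
    [1,0,0,0,0,0,0],
    [1,0,0,-0.4,0,0,0],
    [1,0,0,-1.0,0,0,0],
    [1,0,0,-2.0,0,0,0],
    [1,0,0,-3.0,0,0,0],
    [1,0,0,-3.5,0,0,0],
    [1,0,0,-3.5,0,0,0]
  ]
}}

```text
time_s: 23.9
ee_pos: [0.6049, 0.2112, 0.25]
eef_rot: [3.138, 0.006, 2.847]
force: [-0.7, 0.1, -0.2]
grip_width: 0.0943
grip_force: 0.0
```

Run:
```python
from h import *
o=ctrl.get_obs();im,d=shot('wrist');P=cloud('wrist',d,o)
rects('wrist',P,[(.09,.105),(.007,.02)],(.6036,.211),.085)
im,d=shot('top');P=cloud('top',d)
m=(P[...,2]>.010)&(P[...,2]<.022)&(np.hypot(P[...,0]-.622,P[...,1]+.122)<.068)
print(m.sum(),cv2.minAreaRect((P[m][:,:2]*1000).astype(np.float32)))
go(.420,-.281,.25,130)
```

```text
(0.09, 0.105) 1920 z 0.0970 [603.  211.4] [36.  79.3] 72.9
(0.007, 0.02) 6276 z 0.0125 [603.3 211.4] [ 76.1 127.3] 73.2
1032 ((622.7086181640625, -124.88034057617188), (111.39328002929688, 107.1825942993164), 89.20421600341797)
shift [  0.659 -10.481  -0.099] turn [-1.000e-04 -1.000e-04  5.779e-01]
```

Call:
{"op": "move_arm", "data": {
  "targets": [
    [1,0.05,-0.5,-0.1,0,0,0.03],
    [1,0.1,-1.5,-0.1,0,0,0.08],
    [1,0.66,-10.48,-0.1,0,0,0.58],
    [1,0.66,-10.48,-0.1,0,0,0.58],
    [1,0.66,-10.48,-0.1,0,0,0.58],
    [1,0.66,-10.48,-0.1,0,0,0.58],
    [1,0.66,-10.48,-0.1,0,0,0.58],
    [1,0.66,-10.48,-0.1,0,0,0.58],
    [1,0.66,-10.48,-0.1,0,0,0.58],
    [1,0.66,-10.48,-0.1,0,0,0.58],
    [1,0.66,-10.48,-0.1,0,0,0.58],
    [1,0.66,-10.48,-0.1,0,0,0.58]
  ]
}}

```text
time_s: 25.2
ee_pos: [0.4175, -0.2848, 0.2485]
eef_rot: [-3.14, -0.003, 2.261]
force: [-0.4, -0.5, -0.0]
grip_width: 0.0941
grip_force: 0.0
```

Call:
{"op": "move_arm", "data": {
  "targets": [
    [1,0,0,0,0,0,0],
    [1,0,0,0,0,0,0],
    [1,0,0,0,0,0,0],
    [1,0,0,0,0,0,0],
    [1,0,0,0,0,0,0]
  ]
}}

```text
time_s: 25.7
ee_pos: [0.4204, -0.2803, 0.2504]
eef_rot: [3.142, 0.0, 2.268]
force: [0.8, 0.3, -0.2]
grip_width: 0.0939
grip_force: 0.0
```

Run:
```python
from h import *
o=ctrl.get_obs();print(o['ee_pos'],o['eef_rot'])
im,d=shot('wrist');P=cloud('wrist',d,o)
rects('wrist',P,[(.08,.095),(.003,.012)],(.42,-.28),.06)
rects('wrist',P,[(.008,.02)],(.622,-.123),.07)
go(.42,-.281,.061,130)
```

```text
[ 0.42035228 -0.28030329  0.25043418] [3.14158692e+00 1.81904937e-05 2.26797918e+00]
(0.08, 0.095) 1236 z 0.0859 [ 419.2 -280.3] [56.9 57.1] 9.2
(0.003, 0.012) 5879 z 0.0063 [ 418.1 -282.4] [113.4 119.7] 50.9
(0.008, 0.02) 9117 z 0.0120 [ 623.2 -125.8] [111.6 110.9] 54.8
shift [-0.005 -0.012  3.789] turn [ 0.      0.     -0.0012]
```

Call:
{"op": "move_arm", "data": {
  "targets": [
    [1,0.015,-0.02,0.5,0,0,0],
    [1,0.015,-0.02,1.2,0,0,0],
    [1,0.015,-0.02,2.0,0,0,0],
    [1,0.015,-0.02,2.8,0,0,0],
    [1,0.015,-0.02,3.5,0,0,0],
    [1,0.015,-0.02,3.79,0,0,0],
    [1,0.015,-0.02,3.79,0,0,0],
    [1,0.015,-0.02,3.79,0,0,0],
    [1,0.015,-0.02,3.79,0,0,0]
  ]
}}

```text
time_s: 26.65
ee_pos: [0.4194, -0.2814, 0.0623]
eef_rot: [3.141, 0.002, 2.267]
force: [-0.3, 0.1, 0.4]
grip_width: 0.0945
grip_force: 0.0
```

Call:
{"op": "move_arm", "data": {
  "targets": [
    [-0.2,0,0,0,0,0,0],
    [-0.2,0,0,0,0,0,0],
    [-0.2,0,0,0,0,0,0],
    [-0.2,0,0,0,0,0,0],
    [-0.2,0,0,0,0,0,0],
    [-0.2,0,0,0,0,0,0],
    [-0.2,0,0,0,0,0,0],
    [-0.2,0,0,0,0,0,0]
  ],
  "grip_force": 15
}}

```text
time_s: 27.45
ee_pos: [0.4188, -0.281, 0.061]
eef_rot: [3.142, 0.0, 2.267]
force: [0.1, 0.3, 2.5]
grip_width: 0.0581
grip_force: 15.0
```

Run:
```python
from h import *
o=ctrl.get_obs();print(o['ee_pos'],o['eef_rot'])
go(.623,-.1253,.14,130)
```

```text
[ 0.41881782 -0.2809922   0.06100351] [3.14155631e+00 7.38728452e-05 2.26680372e+00]
shift [-0.229  5.13  -1.58 ] turn [ 0.      0.0001 -0.0021]
```

Call:
{"op": "move_arm", "data": {
  "targets": [
    [-0.2,0,0,-0.2,0,0,0],
    [-0.2,0,0,-0.6,0,0,0],
    [-0.2,0,0,-1.0,0,0,0],
    [-0.2,0,0.2,-1.4,0,0,0],
    [-0.2,-0.05,0.7,-1.58,0,0,0],
    [-0.2,-0.08,1.4,-1.58,0,0,0],
    [-0.2,-0.1,2.1,-1.58,0,0,0],
    [-0.2,-0.13,2.9,-1.58,0,0,0],
    [-0.2,-0.17,3.7,-1.58,0,0,0],
    [-0.2,-0.2,4.4,-1.58,0,0,0],
    [-0.2,-0.22,4.9,-1.58,0,0,0],
    [-0.2,-0.23,5.13,-1.58,0,0,0]
  ]
}}

```text
time_s: 28.65
ee_pos: [0.624, -0.1238, 0.14]
eef_rot: [-3.142, -0.0, 2.268]
force: [-0.7, -0.4, -1.5]
grip_width: 0.0578
grip_force: 15.0
```

Call:
{"op": "move_arm", "data": {
  "targets": [
    [-0.2,0,0,0,0,0,0],
    [-0.2,0,0,0.2,0,0,0],
    [-0.2,0,0,0.6,0,0,0],
    [-0.2,0,0,0.9,0,0,0],
    [-0.2,0,0,1.0,0,0,0],
    [-0.2,0,0,1.0,0,0,0],
    [-0.2,0,0,1.0,0,0,0],
    [-0.2,0,0,1.0,0,0,0]
  ]
}}

```text
time_s: 29.45
ee_pos: [0.6233, -0.1255, 0.0908]
eef_rot: [3.141, 0.001, 2.267]
force: [-0.1, 0.2, -1.0]
grip_width: 0.0579
grip_force: 15.0
```

Run:
```python
from h import *
o=ctrl.get_obs();print(o['ee_pos'],o['eef_rot'])
go(.623,-.1253,.067,130)
```

```text
[ 0.62329858 -0.12553328  0.09080569] [3.14086524e+00 1.04427748e-03 2.26672812e+00]
shift [ 0.008 -0.002  0.476] turn [ 0.0007  0.001  -0.0022]
```

Call:
{"op": "move_arm", "data": {
  "targets": [
    [-0.2,0,0,0.2,0,0,0],
    [-0.2,0,0,0.36,0,0,0],
    [-0.2,0,0,0.43,0,0,0],
    [-0.2,0,0,0.45,0,0,0],
    [-0.2,0,0,0.46,0,0,0],
    [-0.2,0,0,0.465,0,0,0],
    [-0.2,0,0,0.465,0,0,0],
    [-0.2,0,0,0.465,0,0,0]
  ]
}}

```text
time_s: 30.25
ee_pos: [0.623, -0.1254, 0.067]
eef_rot: [3.142, 0.0, 2.267]
force: [-4.3, 0.8, 5.3]
grip_width: 0.0581
grip_force: 15.0
```

Contact. Release and rise.

Call:
{"op": "move_arm", "data": {
  "targets": [
    [-0.2,0,0,0,0,0,0],
    [1,0,0,0,0,0,0],
    [1,0,0,0,0,0,0],
    [1,0,0,0,0,0,0],
    [1,0,0,0,0,0,0],
    [1,0,0,0,0,0,0],
    [1,0,0,-0.4,0,0,0],
    [1,0,0,-1.0,0,0,0],
    [1,0,0,-2.0,0,0,0],
    [1,0,0,-3.0,0,0,0],
    [1,0,0,-3.6,0,0,0],
    [1,0,0,-3.6,0,0,0]
  ]
}}

```text
time_s: 31.45
ee_pos: [0.6242, -0.1257, 0.2519]
eef_rot: [3.137, 0.006, 2.267]
force: [0.7, 0.3, -0.0]
grip_width: 0.0939
grip_force: 0.0
```

Call:
{"op": "move_arm", "data": {
  "targets": [
    [1,0,0,0,0,0,0],
    [1,0,0,0,0,0,0],
    [1,0,0,0,0,0,0],
    [1,0,0,0,0,0,0]
  ]
}}

```text
time_s: 31.85
ee_pos: [0.6228, -0.1253, 0.2457]
eef_rot: [-3.141, -0.001, 2.267]
force: [-0.2, -0.3, -0.2]
grip_width: 0.094
grip_force: 0.0
```

Run:
```python
from h import *
o=ctrl.get_obs();im,d=shot('wrist');P=cloud('wrist',d,o)
rects('wrist',P,[(.085,.1),(.007,.02)],(.623,-.1253),.07)
shot('side','s2')
```

```text
(0.085, 0.1) 1366 z 0.0918 [ 622.7 -124.9] [56.6 56.8] 40.8
(0.007, 0.02) 5117 z 0.0123 [ 623.4 -125.8] [110.6 110.8] 41.0
```

View pics/s2.png

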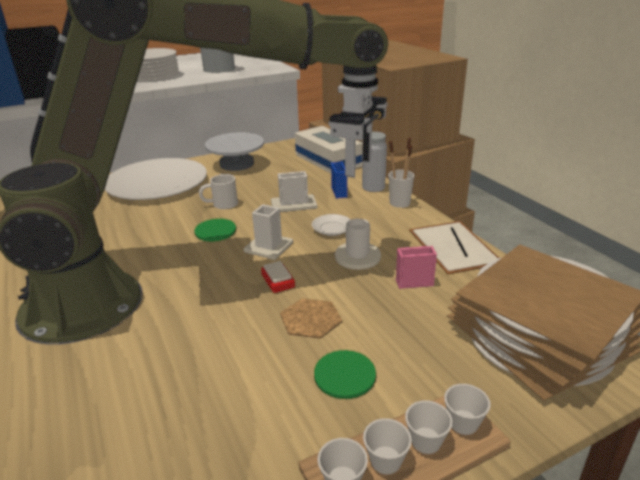

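All three pieces stand upright on their own setters: beaker (358,240), square vase (267,232), oblong vase (293,188). The mat is empty at (310,318), and the block, saucer and mug are where they were.

```bash
python3 -c "
from station import ctrl
print(ctrl.hand_in())"
```

```text
the job is handed in; nothing more can be done
None
```

The job is handed in at about 32 s: the beaker, square vase and oblong vase each stand upright on their own setter, measured within about 1 mm of its middle, with both vases' sides within about 0.5° of the setter edges.

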